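# Take the combination padlock off the locked test box

### The arm

A 7-joint arm with a two-finger parallel gripper is mounted at the origin on a cart in front of the work surface, level with it; the furniture and walls round the work are solid. World frame = base frame: x ahead of the robot, y to its left, z up, the work surface at z = 0. Lengths are in m, angles in rad, forces in N, time in s.
With the tool pointing down it reaches from about 0.4 to 0.85 m from the base axis. Payload 10.4 kg.
Tool frame: the origin (TCP) lies at the very end of the fingers, on their centre line; the grasp point (between the pads) lies 19 mm behind it (r.grip_depth is the distance from the TCP to the grasp point, in m); z points along the fingers, y is the line along which they close (so a half turn about z gives the same grasp; the last joint's range is limited). The gripper opens to 87 mm and grips with 3 to 60 N. Pads are 19 mm wide; open, the fingers measure 117 mm over their backs; the gripper's body (75 mm by 190 mm) begins 51 mm behind the grasp point.
Start: joints at [1.269, 0.332, -0.065, 1.46, 0.022, 1.35, -0.088], TCP at [0.172, -0.601, 0.223] pointing down, gripper open.
Joint ranges: [-2.6, 2.6], [-0.5, 2.12], [-1.47, 1.34], [0.16, 2.42], [-1.27, 4.41], [0.06, 2.06], [-2.6, 2.6]. Speed limits (rad/s): [2.22, 2.22, 2.79, 2.79, 3.14, 3.14, 3.14].

### API

Orientations are given as a unit quaternion [x, y, z, w].
In Python, from plant import r, optics gives the robot as it stands.
- The arm moves only by the shell command python3 -m crank 'ROWS' [FORCE]. ROWS is JSON, a list of rows, each a list of 7 numbers: the shift along the tool's x, y, z in m, then the turn, a rotation vector about the tool's x, y, z in degrees, then the opening, from 0 (shut) to 1 (fully open). A call has 1 to 12 rows; each row is the pose to reach, as a shift and turn from the pose commanded when the call began, along the tool's axes at that moment; what a row does not reach only later rows make up. A row lasts 1/12 s, in which the tool goes at most 41.7 mm and 7.16 degrees, less where a joint would pass 70% of its speed; a pose out of reach is approached as far as the arm can. A call with a gripper value outside its range is refused whole. The fingers move at their own pace and stop on an object; FORCE is the grip in N (left out, the last holds). Time passes only in rows, so rows that repeat a pose let the fingers close. It gives the time, the measured TCP pose, the force, the opening and the grip force at its end, in the units of the state.
- r.read_state(): the state, without advancing time (a new reading comes with each control period).
- optics.grab_frame(name): name is "scene" or "top" or "wrist"; returns a dict with "pixels" (480x640x3 uint8, red, green, blue), "depth" (480x640 float32, m along the optical axis (not along the pixel's ray), 0 where there is no reading), "fx", "fy", "cx", "cy" (pixels), "rvec" (rotation vector, rad) and "tvec" (3), from world to camera coordinates, as OpenCV has them; the wrist camera has in their place "tool_from_camera" (4x4, takes a point from camera to tool coordinates, whose origin is the TCP and whose axes are the flange's). Camera axes: x right, y down, z forward; pixel columns grow to the right and rows downward; lengths in m; the calibration is good to about 2 mm. A picture is of the moment at which its call begins: read the wrist's pose just before it.
- r.sign_off(): hands the job in; it is judged then, once.
The state is a dict: "t": time; "joint_pos": joint angles; "qvel": joint speeds; "effort": joint torques, N m; "eef_pos": TCP position; "tcp_rot": TCP orientation; "ft_force": force on the tool from outside, world axes, zero at the start; "torque": the same for the moment, N m; "opening": finger opening in m; "finger_force": force on a finger pad.
Only numpy, scipy, OpenCV 4.12 (cv2) and the standard library are available. Lean on these libraries where they do the work, as an engineer would, in place of code of your own. Each camera call takes 0.05 s, during which the arm holds its last target. There are 200 camera calls.

### The job

The grey test box is locked off with a red combination padlock that lies dial-up on its hasp. Open the lock by its combination, feeling for the clicks: turn the dial clockwise (seen from above) until the yellow dot stands at the white index mark on the red case and pause there a moment without going past it, then turn back anticlockwise until the green dot stands at the index mark and let it settle there; then pull the shackle fully open, lift the lock off the hasp and finish holding it up in the gripper, still open, with the case at least 10 cm above the lid of the box and clear of everything on the bench. Leave the other things on the bench where they lie.

Things in the scene. Friction and masses are not known exactly. Their poses are not given: they have to be found in the camera images.
- test_box: fixed grey steel test box, 190 (x) x 200 (y) x 72 mm high; origin at the centre of its underside (about 2 mm over the bench, on a mat), z up, front wall to its own -x. On the lid lies a 3 mm steel hasp strap, so the lock rests 75 mm above the box's underside; the strap's turned-up edges, 10 mm high at the sides and 8 mm at the back, keep the lock case from turning or sliding (2 mm of play)
- hasp_eye (a point): centre of the 14 mm round hole (axis: the box's x) of the upright steel eye, 24 mm wide, 5 mm thick, its top 26 mm above the strap, 2 mm in front of the case. The shackle's short leg (on the -y side) runs through it. With the shackle drawn out 20 mm or more the leg is clear and the lock lifts straight up, the eye passing between leg end and case. Axes of test_box
- lock_centre (a point): centre of the red padlock case, 60 x 60 x 22 mm, lying flat; loose, about 0.23 kg with all its parts. Axes of the lock: z up out of the dial face, -x towards the shackle and the white index mark; the lock's x lies along the box's x
- dial_grip (a point): point on the dial's upright axis, over the middle of the case, at mid-height of its finger bar: black, 36 long, 14 thick, 16 mm high, its top 42 mm above the underside of the case. At dial value 0 the bar lies along the lock's x; it turns with the dial, a green line marking its end at the green dot. Under it a skirt, 52 mm diameter, top at 26 mm, with ticks and dots. Axes of the lock
- dial (a joint): angle of the dial, rad, growing anticlockwise from above. 0: green dot at the index mark; -1.047: yellow dot at it (on the dial, yellow stands 60 degrees anticlockwise of green). It clicks into a notch every 0.349 rad, about 0.1 N m from one to the next; starts in a notch from +0.35 to +1.05. If taken past yellow by over 9 degrees, turn anticlockwise beyond +1.3 and start anew
- shackle (a joint): how far the shackle is drawn out of the case along the lock's -x, m: 0 shut, 0.024 fully open. Locked, it has about 2 mm of play; unlocked, it slides against about 2 N of friction and stays where it is left. While it is drawn, the eye holds the case back
- shackle_grip (a point): point midway between the straight legs of the shackle at the height of their centre lines (11 mm above the underside of the case), 32 mm in front of the case when shut; moves with the shackle. Steel bar 8 mm thick, legs along the lock's x, 42 mm over their outsides; the bow ends 35 mm further to -x. It hangs in front of the box's front wall, so fingers can reach below the legs
- tape_black: bystander: roll of black tape, 66 mm diameter, 19 mm high, origin under its centre
- wick_spool: bystander: yellow flat spool, 42 mm diameter, 10 mm high, origin under its centre
- board_green: bystander: green circuit board, 52 x 74 x 13 mm, origin under its centre
- solder_spool: bystander: blue and white spool of solder, 60 mm diameter, 36 mm high, origin under its centre
- cutters_red: bystander: red-handled side cutters, 50 x 119 x 10 mm, origin under the centre
- tweezers: bystander: steel tweezers, 14 x 119 x 9 mm, origin under the centre; they lie below the big magnifier lamp, a fixed ring that hangs 180 to 270 mm above the bench to the right of the box (x 0.41 to 0.66, y below 0.08 m): keep the gripper clear of it
- index_mark (a point): the white index mark on top of the red case, at the middle of its edge on the lock's -x side (between the legs of the shackle), 4 x 5 mm

How it is judged:
By the outcome, as a careful person would: the job done as asked, in the order asked, and still so for the second after the job is handed in, while the arm keeps its last pose, push and grip.
It also fails if it takes over 58 s, if anything falls off the work surface, if the arm or the gripper's body presses on something with over 40 N, if the wrist force passes 120 N, or if a joint passes its speed limit or range.

## Working session

There is one attempt and no reset: what is moved stays moved. The work goes in short steps, Python scripts to look and compute and a shell command to move; the robot and the scene stay as the last step left them, time stands still between calls to the robot, and variables do not carry over. Pictures are saved under pics/ and viewed, at most 10 in all, crops included, and the job is handed in when it is done.

```bash
ls; mkdir -p pics; python3 - <<'E'
from plant import r, optics
import cv2,numpy as np
s=r.read_state(); print({k:np.round(v,3).tolist() for k,v in s.items()})
a=optics.grab_frame("scene"); b=optics.grab_frame("top")
for n,f in(("scene",a),("top",b)):
    cv2.imwrite(f"pics/{n}.png",f["pixels"][:,:,::-1]); print(n,[np.round(f[k],3).tolist() for k in("fx","fy","cx","cy","rvec","tvec")])
E
```

```text
pics
{'t': 0.0, 'joint_pos': [1.269, 0.333, -0.065, 1.461, 0.022, 1.35, -0.088], 'qvel': [-0.0, 0.0, 0.002, 0.001, 0.002, 0.001, 0.001], 'effort': [-0.001, -62.324, 0.024, -38.99, -0.062, 0.04, 0.0], 'eef_pos': [0.172, -0.6, 0.222], 'tcp_rot': [0.99, 0.139, -0.0, -0.001], 'ft_force': [0.469, -0.105, 0.045], 'torque': [0.017, -0.026, 0.037], 'finger_force': 0.0, 'opening': 0.087}
scene [442.554, 442.554, 316.616, 240.227, [1.141, -1.946, 1.282], [0.449, 0.243, 0.58]]
top [516.085, 516.085, 322.969, 238.22, [2.098, -2.149, 0.203], [0.196, 0.532, 1.196]]
```

View pics/top.png

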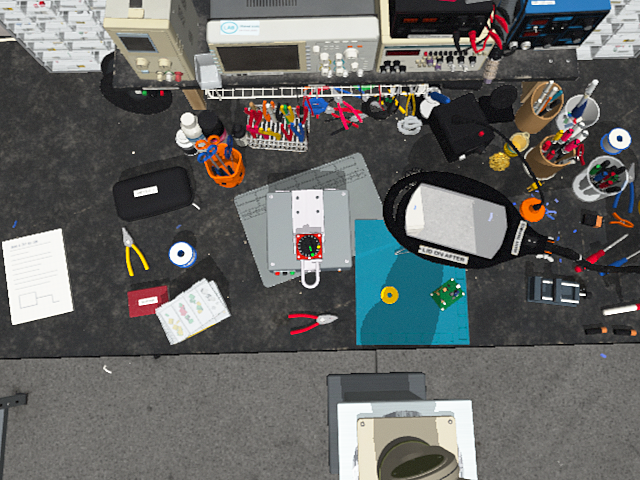

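View pics/scene.png

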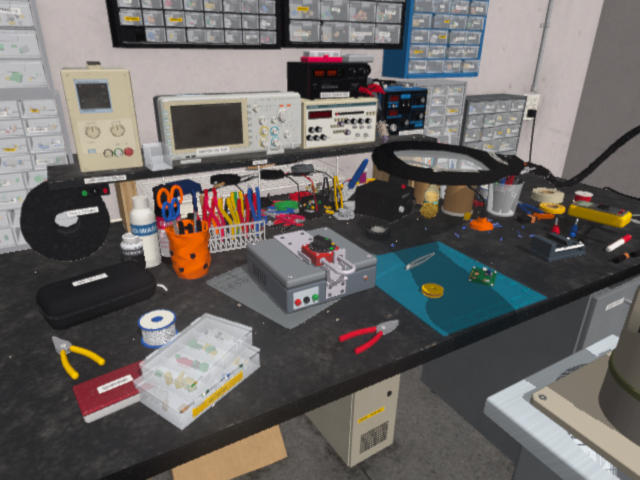

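The top view shows the lock at about (310,245) on the box, with the shackle bow at about (311,280) pointing toward the robot. The magnifier ring is to the right, around (450,215). Next I'll measure the lock.

```bash
cat > h.py <<'E'
import cv2,numpy as np
from plant import r, optics
from scipy.spatial.transform import Rotation as R
def cam(n):
    s=r.read_state(); f=optics.grab_frame(n)
    if n=="wrist":
        T=np.eye(4);T[:3,:3]=R.from_quat(s["tcp_rot"]).as_matrix();T[:3,3]=s["eef_pos"];T=T@f["tool_from_camera"]
        f["R"],f["o"]=T[:3,:3],T[:3,3]
    else:
        M=cv2.Rodrigues(np.array(f["rvec"],float))[0];f["R"]=M.T;f["o"]=-M.T@np.array(f["tvec"]).ravel()
    return f
def cast(f,uv,z):
    uv=np.atleast_2d(np.asarray(uv,float));d=np.c_[(uv[:,0]-f["cx"])/f["fx"],(uv[:,1]-f["cy"])/f["fy"],np.ones(len(uv))]@f["R"].T
    return f["o"]+d*((z-f["o"][2])/d[:,2])[:,None]
def mask(f,lo,hi):
    return cv2.inRange(cv2.cvtColor(f["pixels"],cv2.COLOR_RGB2HSV),lo,hi)
def red(f): return mask(f,(0,120,70),(8,255,255))|mask(f,(172,120,70),(180,255,255))
def cen(m):
    k=cv2.connectedComponentsWithStats(m);i=1+np.argmax(k[2][1:,4]);return k[3][i],k[2][i]
E
python3 - <<'E'
from h import *
f=cam("top")
m=red(f)[225:270,285:335]; ys,xs=np.nonzero(m); 
rect=cv2.minAreaRect(np.c_[xs+285,ys+225].astype(np.float32)); print(rect)
b=cast(f,cv2.boxPoints(rect),.099);print(b.round(3), b.mean(0))
# box
print("box corners",cast(f,[[268,190],[346,190],[350,268],[268,270]],.074).round(3))
cv2.imwrite("pics/c.png",cv2.resize(f["pixels"][180:295,255:365,::-1],None,fx=5,fy=5,interpolation=2))
E
```

```text
((308.5, 246.0), (26.0, 25.0), 90.0)
[[0.541 0.245 0.099]
 [0.54  0.187 0.099]
 [0.479 0.189 0.099]
 [0.48  0.246 0.099]] [0.51017277 0.21680468 0.099     ]
box corners [[0.654 0.312 0.074]
 [0.649 0.124 0.074]
 [0.46  0.121 0.074]
 [0.46  0.313 0.074]]
```

View pics/c.png

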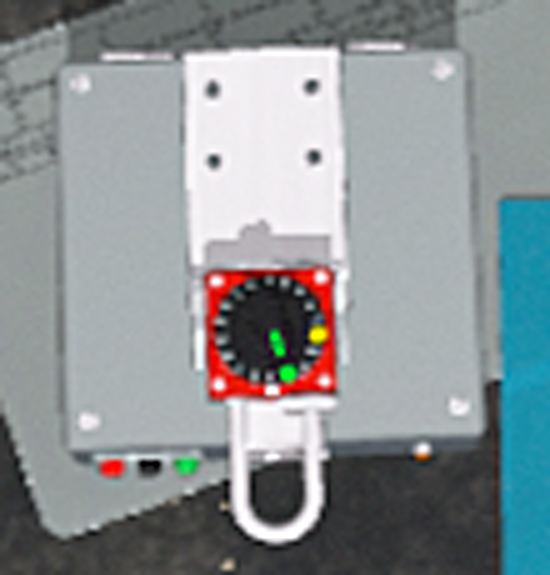

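```bash
cat >> h.py <<'E'
def to(p,yaw=None):
    "shift (tool axes, mm) and z turn (deg) to bring the TCP to world p, tool x at world yaw"
    s=r.read_state();M=R.from_quat(s["tcp_rot"]);y0=np.degrees(np.arctan2(*M.as_matrix()[1::-1,0]))
    print("d",(M.inv().apply(np.array(p)-s["eef_pos"])*1e3).round(1),"yaw",y0.round(1),"rz",None if yaw is None else -((yaw-y0+180)%360-180).round(1))
E
python3 - <<'E'
from h import *
for p in [(.172,-.60,.36),(.32,-.3,.36),(.42,0,.36),(.45,.217,.36)]: to(p,202)
E
```

```text
d [   0.3   -0.7 -138.1] yaw 16.0 rz 174.0
d [ 225.1 -248.4 -137.8] yaw 16.0 rz 174.0
d [ 403.8 -509.3 -137.5] yaw 16.0 rz 174.0
d [ 492.4 -709.6 -137.3] yaw 16.0 rz 174.0
```

```bash
python3 -m crank '[[0,0,-0.04,0,0,0,1],[0,0,-0.08,0,0,-5,1],[0,0,-0.12,0,0,-10,1],[0.02,-0.02,-0.138,0,0,-15,1],[0.05,-0.05,-0.138,0,0,-22,1],[0.075,-0.08,-0.138,0,0,-28,1],[0.1,-0.11,-0.138,0,0,-34,1],[0.125,-0.138,-0.138,0,0,-40,1],[0.15,-0.165,-0.138,0,0,-46,1],[0.175,-0.193,-0.138,0,0,-52,1],[0.2,-0.22,-0.138,0,0,-58,1],[0.225,-0.248,-0.138,0,0,-64,1]]'
python3 - <<'E'
from h import *
print(r.read_state()["joint_pos"])
for p in [(.42,0,.36),(.45,.217,.36)]: to(p,202)
E
```

```text
t: 1.15
eef_pos: [0.3204, -0.2988, 0.3604]
tcp_rot: [0.765, 0.645, -0.0, 0.0]
ft_force: [1.2, -0.3, -0.7]
opening: 0.0873
finger_force: 0.0
[ 1.0536944  -0.10746139 -0.36660885  1.65646398 -0.03806975  1.58543133
  0.51841278]
d [3.113e+02 4.760e+01 3.000e-01] yaw 80.3 rz -121.7
d [5.303e+02 4.040e+01 2.000e-01] yaw 80.3 rz -121.7
```

```bash
python3 -m crank '[[0.03,0.005,0,0,0,-5,1],[0.06,0.01,0,0,0,-10,1],[0.09,0.015,0,0,0,-15,1],[0.12,0.02,0,0,0,-20,1],[0.15,0.025,0,0,0,-26,1],[0.18,0.03,0,0,0,-32,1],[0.21,0.035,0,0,0,-38,1],[0.24,0.04,0,0,0,-44,1],[0.27,0.045,0,0,0,-50,1],[0.3,0.048,0,0,0,-56,1],[0.31,0.048,0,0,0,-62,1],[0.33,0.048,0,0,0,-66,1]]'
python3 - <<'E'
from h import *
print(r.read_state()["joint_pos"])
for p in [(.45,.217,.30)]: to(p,202)
E
```

```text
t: 2.15
eef_pos: [0.4248, 0.0163, 0.3604]
tcp_rot: [0.29, 0.957, -0.0, -0.0]
ft_force: [0.8, -0.1, 0.4]
opening: 0.0871
finger_force: 0.0
[ 0.68245936 -0.14927902 -0.71719221  1.66695055 -0.09737145  1.58775691
  0.95124236]
d [ 90.5 180.9  60.3] yaw 146.3 rz -55.7
```

```bash
python3 -m crank '[[0.014,0.029,0,0,0,-6,1],[0.028,0.058,0,0,0,-12,1],[0.043,0.087,0,0,0,-18,1],[0.058,0.116,0,0,0,-24,1],[0.073,0.145,0.01,0,0,-30,1],[0.085,0.17,0.02,0,0,-36,1],[0.09,0.181,0.03,0,0,-42,1],[0.09,0.181,0.045,0,0,-48,1],[0.09,0.181,0.06,0,0,-54,1],[0.09,0.181,0.06,0,0,-56,1]]'
python3 - <<'E'
from h import *
print(r.read_state()["joint_pos"])
f=cam("wrist"); cv2.imwrite("pics/w1.png",f["pixels"][:,:,::-1])
E
```

```text
t: 2.98
eef_pos: [0.4504, 0.2163, 0.2977]
tcp_rot: [-0.194, 0.981, -0.0, -0.002]
ft_force: [0.2, -0.6, -0.5]
opening: 0.0869
finger_force: 0.0
[ 0.42442326  0.11451257 -1.02228843  1.61770831  0.09688734  1.46803482
  1.35518454]
```

View pics/w1.png

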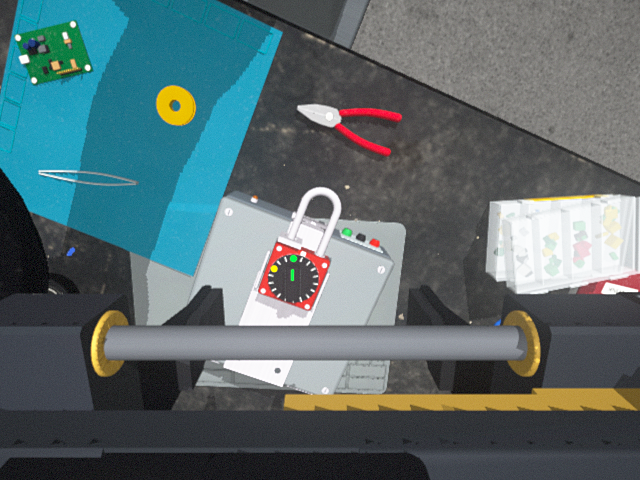

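The wrist view shows the lock well: the case is at (293,275), the green dot at (293,258), the yellow dot at (274,268) and the shackle bow at (320,190).

```bash
cat >> h.py <<'E'
def look(box,zc=.099,n="wrist"):
    u0,v0,u1,v1=box;f=cam(n);w=np.zeros((480,640),np.uint8);w[v0:v1,u0:u1]=255
    rm=red(f)&w;rm=cv2.morphologyEx(rm,cv2.MORPH_CLOSE,np.ones((9,9)));k=cv2.connectedComponentsWithStats(rm);rm=np.uint8(k[1]==1+np.argmax(k[2][1:,4]))*255
    c=cv2.findContours(rm,0,2)[0][0];q=cv2.boxPoints(cv2.minAreaRect(c));P=cast(f,q,zc);C=P.mean(0)
    e=P[1]-P[0];yaw=(np.degrees(np.arctan2(e[1],e[0]))+45)%90-45
    w=cv2.drawContours(np.zeros_like(w),[c],-1,255,-1)
    g,_=cen(mask(f,(45,150,90),(75,255,255))&w);y,_=cen(mask(f,(22,150,120),(35,255,255))&w)
    print("case",C.round(4),"size",np.linalg.norm(e).round(4),np.linalg.norm(P[2]-P[1]).round(4),"yaw",yaw.round(1))
    for n,p in(("green",g),("yellow",y)):
        d=cast(f,p,zc+.004)[0]-C;print(n,p.round(1),"angle from -x lock",((np.degrees(np.arctan2(-d[1],-d[0]))-yaw+180)%360-180).round(1),"rad",np.hypot(*d[:2]).round(4))
    return f
E
python3 - <<'E'
from h import *
f=look((250,220,335,315))
d=f["depth"];print([d[v,u].round(3) for u,v in((265,295),(320,215),(210,290),(100,100))], f["o"].round(3))
for uv,z in (((320,187),.092),):print("bow",cast(f,[uv],z))
E
```

```text
Traceback (most recent call last):
  File "h.py", line 30, in look
    g,_=cen(mask(f,(45,150,90),(75,255,255))&w);y,_=cen(mask(f,(22,150,120),(35,255,255))&w)
        ~~~^^^^^^^^^^^^^^^^^^^^^^^^^^^^^^^^^^^^
  File "h.py", line 19, in cen
    k=cv2.connectedComponentsWithStats(m);i=1+np.argmax(k[2][1:,4]);return k[3][i],k[2][i]
                                              ~~~~~~~~~^^^^^^^^^^^^
ValueError: attempt to get argmax of an empty sequence
```

```bash
sed -i 's/(45,150,90),(75,/(45,120,80),(90,/; s/(22,150,120),(35,/(20,130,120),(38,/; s/c=cv2.findContours(rm,0,2)\[0\]\[0\]/c=cv2.convexHull(cv2.findNonZero(rm))/' h.py
python3 - <<'E'
from h import *
f=cam("wrist");h=cv2.cvtColor(f["pixels"],cv2.COLOR_RGB2HSV);print(h[258,293],h[268,274])
f=look((250,220,335,315))
d=f["depth"];print([d[v,u].round(3) for u,v in((265,295),(320,215),(210,290),(100,100))], f["o"].round(3))
print("bow",cast(f,[(320,187)],.092))
E
```

```text
[ 70 255 255] [ 30 255 255]
case [0.51   0.2168 0.099 ] size 0.0615 0.0582 yaw 1.0
green [292.6 272.3] angle from -x lock 65.0 rad 0.003
yellow [274.5 266. ] angle from -x lock 87.2 rad 0.0223
[np.float32(0.414), np.float32(0.467), np.float32(0.17), np.float32(0.429)] [0.383 0.189 0.463]
bow [[0.41911206 0.2081767  0.092     ]]
```

```bash
python3 - <<'E'
from h import *
f=cam("wrist")
g=mask(f,(45,120,80),(90,255,255));k=cv2.connectedComponentsWithStats(g[250:290,270:320]);print(k[2][1:],k[3][1:]+[270,250])
G=[cast(f,p+[270,250],.103 if p[1]<14 else .119)[0] for p in k[3][1:]];Y=cast(f,[274.5,266],.103)[0];print(np.round(G,4),Y.round(4))
for g in G:
    d=Y-g;print("YG dir",np.degrees(np.arctan2(d[1],d[0])),np.hypot(*d[:2]))
d=G[-1]-G[0];print("line dir",np.degrees(np.arctan2(d[1],d[0])))
# box edges
px=[[222,195],[392,259],[328,392]];print(cast(f,px,.074).round(4))
cv2.imwrite("pics/w2.png",cv2.resize(f["pixels"][175:325,210:410,::-1],None,fx=4,fy=4,interpolation=2))
E
```

```text
[[20  2  8  7 42]
 [22 16  3 12 35]] [[293.76190476 255.14285714]
 [292.97142857 271.65714286]]
[[0.4916 0.2086 0.103 ]
 [0.5029 0.2131 0.119 ]] [0.5097 0.1945 0.103 ]
YG dir -37.95582067383375 0.022948456514534886
YG dir -69.70688564307078 0.01977381072131645
line dir 21.525384627637703
[[0.4669 0.1172 0.074 ]
 [0.4645 0.3117 0.074 ]
 [0.6476 0.3111 0.074 ]]
```

View pics/w2.png

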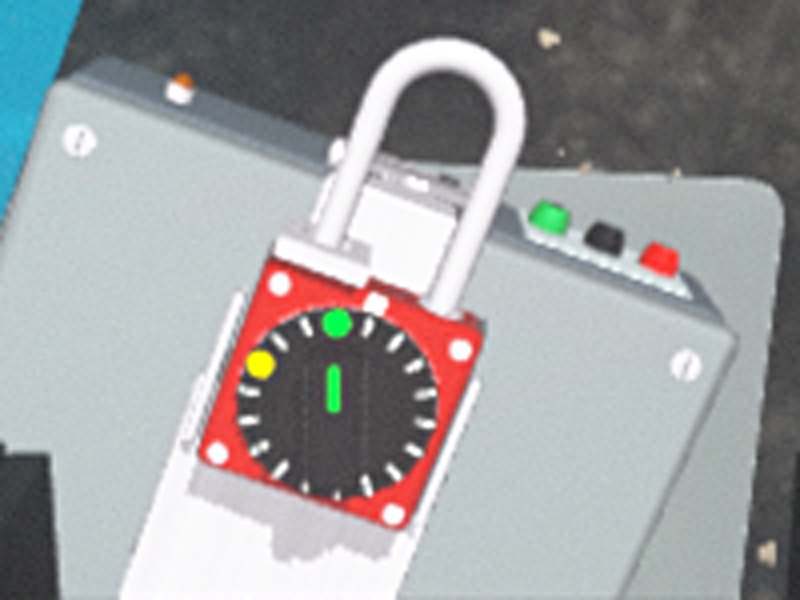

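```bash
python3 - <<'E'
from h import *
to((.512,.217,.107),202)
E
```

```text
d [-56.  -22.1 194. ] yaw -158.2 rz -0.2
```

```bash
python3 -m crank '[[-0.02,-0.01,0.03,0,0,0,0.6],[-0.04,-0.02,0.06,0,0,0,0.5],[-0.056,-0.022,0.09,0,0,0,0.5],[-0.056,-0.022,0.115,0,0,0,0.5],[-0.056,-0.022,0.14,0,0,0,0.5],[-0.056,-0.022,0.16,0,0,0,0.5],[-0.056,-0.022,0.175,0,0,0,0.5],[-0.056,-0.022,0.185,0,0,0,0.5],[-0.056,-0.022,0.19,0,0,0,0.5],[-0.056,-0.022,0.193,0,0,0,0.5],[-0.056,-0.022,0.194,0,0,0,0.5]]' 20
python3 - <<'E'
from h import *
to((.512,.217,.107),202)
f=cam("wrist"); cv2.imwrite("pics/w3.png",f["pixels"][:,:,::-1])
E
```

```text
t: 4.15
eef_pos: [0.512, 0.2171, 0.1069]
tcp_rot: [-0.19, 0.982, -0.0, 0.0]
ft_force: [0.1, -0.5, 0.0]
opening: 0.0435
finger_force: 0.0
d [ 0.1 -0.1 -0.1] yaw -158.1 rz -0.1
```

View pics/w3.png

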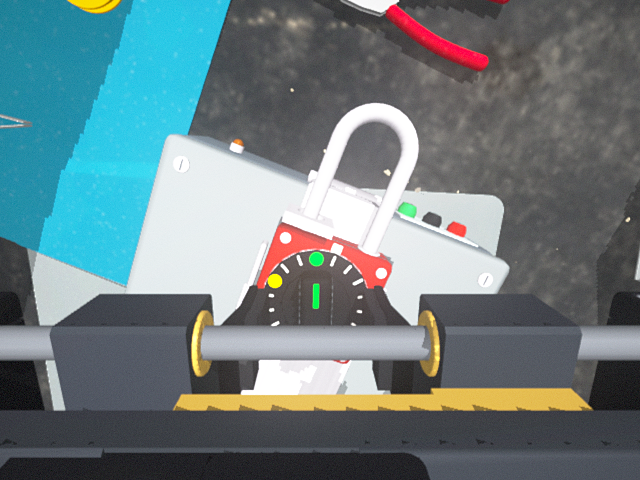

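The bar at (316,300) lies between the fingers and lines up with them, so I'll close.

```bash
python3 -m crank '[[0,0,0,0,0,0,0.1],[0,0,0,0,0,0,0.1],[0,0,0,0,0,0,0.1],[0,0,0,0,0,0,0.1],[0,0,0,0,0,0,0.1]]' 25
python3 - <<'E'
from h import *
s=r.read_state();to((.512,.217,.107),0);print(s["torque"],s["joint_pos"])
E
```

```text
t: 4.62
eef_pos: [0.5118, 0.217, 0.1068]
tcp_rot: [-0.191, 0.982, -0.0, 0.0]
ft_force: [0.5, 0.2, 0.0]
opening: 0.0179
finger_force: 0.0
d [-0.2 -0.1 -0.2] yaw -158.0 rz -158.0
[ 0.07546707 -0.10416327 -0.00256691] [ 0.28093611  0.43195791 -0.9289963   1.74737535  0.37611348  1.1521639
  1.1938746 ]
```

```bash
python3 -m crank '[[0,0,0,0,0,0,0.1],[0,0,0,0,0,0,0.1],[0,0,0,0,0,0,0.1],[0,0,0,0,0,3,0.1],[0,0,0,0,0,8,0.1],[0,0,0,0,0,13,0.1],[0,0,0,0,0,18,0.1],[0,0,0,0,0,23,0.1],[0,0,0,0,0,28,0.1],[0,0,0,0,0,33,0.1],[0,0,0,0,0,38,0.1],[0,0,0,0,0,40,0.1]]'
python3 - <<'E'
from h import *
s=r.read_state();to((.512,.217,.107),0);print(s["torque"],s["joint_pos"][6])
E
```

```text
t: 5.62
eef_pos: [0.5115, 0.2175, 0.1065]
tcp_rot: [0.158, 0.987, 0.0, 0.0]
ft_force: [-0.0, 1.3, -1.5]
opening: 0.0156
finger_force: 26.8
d [-0.7 -0.3 -0.5] yaw 161.8 rz 161.8
[ 0.48234628 -0.01005128  0.62186667] 0.5420159501217121
```

```bash
python3 -m crank '[[0,0,0,0,0,0,0.1],[0,0,0,0,0,0,0.1]]'
python3 - <<'E'
from h import *
s=r.read_state();to((.512,.217,.107),0);print(s["torque"],s["joint_pos"][6],s["opening"])
f=cam("wrist"); cv2.imwrite("pics/w4.png",cv2.resize(f["pixels"][100:400,200:440,::-1],None,fx=2,fy=2))
E
```

```text
t: 5.78
eef_pos: [0.5115, 0.2175, 0.1065]
tcp_rot: [0.155, 0.988, 0.0, -0.0]
ft_force: [-0.0, 1.9, -1.5]
opening: 0.0152
finger_force: 26.3
d [-0.7 -0.3 -0.5] yaw 162.1 rz 162.1
[ 0.53807634 -0.16926756  0.58629411] 0.54788301615544 0.015240269728644838
```

View pics/w4.png

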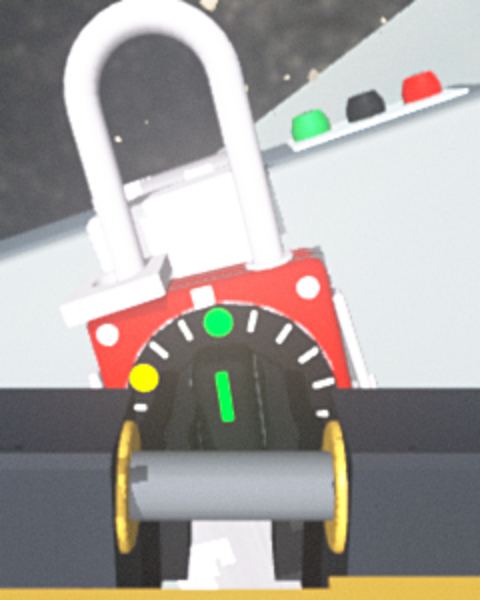

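```bash
python3 - <<'E'
from h import *
f=cam("wrist");w=np.zeros((480,640),np.uint8);w[230:340,255:365]=255
k=cv2.connectedComponentsWithStats(mask(f,(45,120,80),(90,255,255))&w);print(k[2][1:],k[3][1:])
y=cen(mask(f,(20,130,120),(38,255,255))&w)[0];o=k[3][1:][np.argsort(k[3][1:,1])]
G=cast(f,o[0],.103)[0];L=cast(f,o[-1],.119)[0];Y=cast(f,y,.103)[0]
a=lambda d:np.degrees(np.arctan2(d[1],d[0]))
print(G,Y,L,"YG",a(Y-G)+60,"line",a(L-G))
# index mark and screws on the case top
pts=np.array([[203,297],[107,335],[307,287],[88,325],[320,250]])/2+[200,100]
P=cast(f,pts,.099);print(P.round(4),"screws yaw",a(P[1]-P[2])+90)
E
```

```text
[[302 254  14  14 167]
 [308 286   9  25 164]] [[308.67065868 260.67065868]
 [311.99390244 298.09146341]]
[0.49034834 0.22108868 0.103     ] [0.51459007 0.18921469 0.103     ] [0.50229327 0.21896665 0.119     ] YG 7.254754385931335 line -10.073576478708349
[[0.4847 0.2193 0.099 ]
 [0.4866 0.1943 0.099 ]
 [0.49   0.2435 0.099 ]
 [0.4829 0.1908 0.099 ]
 [0.4823 0.2488 0.099 ]] screws yaw -3.8874150637264364
```

```bash
cat >> h.py <<'E'
def dial():
    s=r.read_state();f=cam("wrist");w=np.zeros((480,640),np.uint8);w[215:330,240:390]=255
    k=cv2.connectedComponentsWithStats(mask(f,(45,120,80),(90,255,255))&w);C=np.array([.512,.2172])
    a=lambda d:np.degrees(np.arctan2(d[1],d[0]))
    for st,c in zip(k[2][1:],k[3][1:]):
        if st[4]>30:
            d=cast(f,c,.103)[0][:2]-C;d2=cast(f,c,.119)[0][:2]-C;print("green",c.round(),st[4],"as dot",(a(-d)).round(1),np.hypot(*d).round(4),"as line",a(-d2).round(1),np.hypot(*d2).round(4))
    k=cv2.connectedComponentsWithStats(mask(f,(20,130,120),(38,255,255))&w)
    for st,c in zip(k[2][1:],k[3][1:]):
        if st[4]>30: d=cast(f,c,.103)[0][:2]-C;print("yellow",c.round(),st[4],((a(-d)-60+180)%360-180).round(1),np.hypot(*d).round(4))
    print("torque",s["torque"].round(2),"opening",round(float(s["opening"]),4));to((.512,.2172,.107),0)
    return f
E
python3 -m crank '[[0,0,0,0,0,0,0.1],[0,0,0,0,0,0,0.1],[0,0,0,0,0,0,0.1]]' 50
python3 -c "
from h import *
dial()"
```

```text
t: 6.13
eef_pos: [0.5117, 0.2167, 0.1065]
tcp_rot: [0.157, 0.988, -0.0, -0.0]
ft_force: [0.1, 0.7, -0.7]
opening: 0.0133
finger_force: 50.0
green [315. 260.] 171 as dot -16.6 0.0219 as line -16.9 0.0269
green [315. 297.] 175 as dot -5.9 0.0031 as line -14.4 0.0098
yellow [274. 282.] 166 -15.7 0.0227
yellow [267. 320.] 110 33.0 0.0259
yellow [363. 320.] 136 170.3 0.0245
torque [ 0.31 -0.07 -0.01] opening 0.0133
d [-0.2  0.6 -0.5] yaw 162.0 rz 162.0
```

At 50 N grip the bar is aligned with the pads and the dial sits in notch −20° with no torque. Two more notches to go.

```bash
python3 -m crank '[[0,0,0,0,0,4,0.1],[0,0,0,0,0,8,0.1],[0,0,0,0,0,12,0.1],[0,0,0,0,0,16,0.1],[0,0,0,0,0,20,0.1],[0,0,0,0,0,24,0.1],[0,0,0,0,0,28,0.1],[0,0,0,0,0,32,0.1],[0,0,0,0,0,35,0.1],[0,0,0,0,0,38,0.1],[0,0,0,0,0,40,0.1],[0,0,0,0,0,40,0.1]]' 60
python3 -c "
from h import *
dial()"
```

```text
t: 7.18
eef_pos: [0.5117, 0.2168, 0.1065]
tcp_rot: [0.486, 0.874, -0.0, 0.0]
ft_force: [0.1, 0.5, -1.4]
opening: 0.0133
finger_force: 60.0
green [315. 260.] 178 as dot -57.5 0.0215 as line -57.6 0.0266
green [315. 297.] 172 as dot -51.7 0.0029 as line -56.3 0.0097
yellow [274. 283.] 163 -55.7 0.0223
yellow [267. 321.] 93 -5.5 0.0259
yellow [363. 320.] 140 129.5 0.0248
torque [ 0.21 -0.09 -0.  ] opening 0.0133
d [ 0.2  0.5 -0.5] yaw 122.0 rz 122.0
```

It is at yellow with zero torque. I'll pause there, then turn back 60° to green.

```bash
python3 -m crank '[[0,0,0,0,0,0,0.1],[0,0,0,0,0,0,0.1],[0,0,0,0,0,0,0.1],[0,0,0,0,0,0,0.1],[0,0,0,0,0,0,0.1],[0,0,0,0,0,0,0.1],[0,0,0,0,0,0,0.1],[0,0,0,0,0,0,0.1]]'
python3 -c "
from h import *
f=dial();cv2.imwrite('pics/w5.png',cv2.resize(f['pixels'][80:340,180:450,::-1],None,fx=2,fy=2))"
```

```text
t: 7.9
eef_pos: [0.5117, 0.2169, 0.1065]
tcp_rot: [0.485, 0.875, -0.0, 0.0]
ft_force: [-0.3, 0.3, -1.7]
opening: 0.0133
finger_force: 60.0
green [315. 260.] 178 as dot -57.4 0.0216 as line -57.5 0.0266
green [315. 297.] 174 as dot -52.6 0.0029 as line -56.5 0.0097
yellow [274. 283.] 165 -55.7 0.0224
yellow [267. 321.] 95 -5.6 0.0258
yellow [362. 320.] 143 130.0 0.0247
torque [-0.03 -0.1   0.  ] opening 0.0133
d [ 0.1  0.4 -0.5] yaw 122.0 rz 122.0
```

View pics/w5.png

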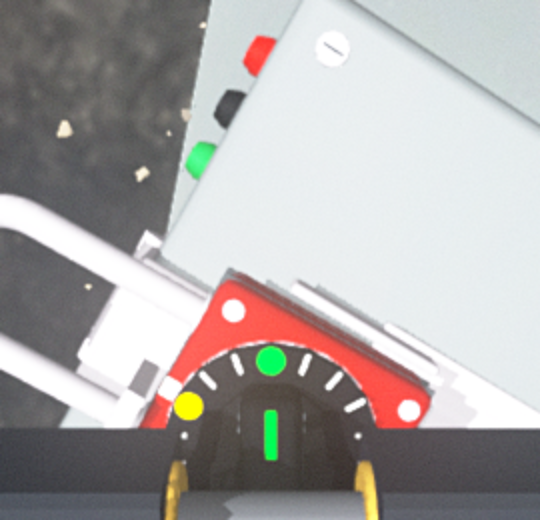

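The yellow dot (188,406) stands right at the white index mark (171,386). Now back anticlockwise 60°.

```bash
python3 -m crank '[[0,0,0,0,0,-6,0.1],[0,0,0,0,0,-12,0.1],[0,0,0,0,0,-18,0.1],[0,0,0,0,0,-24,0.1],[0,0,0,0,0,-30,0.1],[0,0,0,0,0,-36,0.1],[0,0,0,0,0,-42,0.1],[0,0,0,0,0,-48,0.1],[0,0,0,0,0,-53,0.1],[0,0,0,0,0,-57,0.1],[0,0,0,0,0,-60,0.1],[0,0,0,0,0,-60,0.1]]' 60
python3 -m crank '[[0,0,0,0,0,0,0.1],[0,0,0,0,0,0,0.1],[0,0,0,0,0,0,0.1],[0,0,0,0,0,0,0.1],[0,0,0,0,0,0,0.1],[0,0,0,0,0,0,0.1]]'
python3 -c "
from h import *
f=dial();cv2.imwrite('pics/w6.png',cv2.resize(f['pixels'][80:340,180:450,::-1],None,fx=2,fy=2))"
```

```text
t: 8.95
eef_pos: [0.5117, 0.2169, 0.1065]
tcp_rot: [-0.018, 1.0, -0.0, -0.0]
ft_force: [-0.7, -0.3, -0.5]
opening: 0.0133
finger_force: 60.0
t: 9.45
eef_pos: [0.5117, 0.2169, 0.1065]
tcp_rot: [-0.017, 1.0, -0.0, 0.0]
ft_force: [-0.6, -0.7, -1.9]
opening: 0.0135
finger_force: 60.0
green [315. 260.] 170 as dot 3.1 0.022 as line 2.8 0.027
green [315. 297.] 174 as dot 11.6 0.0032 as line 4.9 0.01
yellow [274. 282.] 169 4.0 0.0228
yellow [268. 320.] 113 52.5 0.0254
yellow [363. 320.] 122 -169.4 0.0246
torque [-0.06 -0.09 -0.04] opening 0.0135
d [-0.3  0.3 -0.5] yaw -178.0 rz -178.0
```

View pics/w6.png

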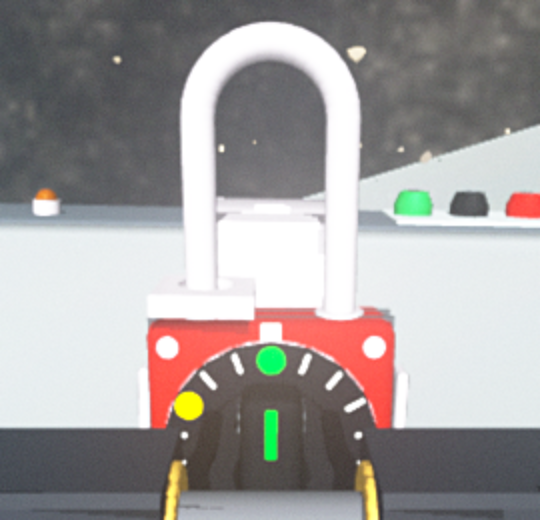

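The green dot (270,360) is square on the index mark (270,330) and torque is about zero. Release and go to the shackle.

```bash
python3 -m crank '[[0,0,0,0,0,0,0.4],[0,0,0,0,0,0,0.5],[0,0,-0.004,0,0,0,0.65],[0,0,-0.015,0,0,0,0.65],[0,0,-0.03,0,0,0,0.65],[0.015,0,-0.03,0,0,0,0.65],[0.04,0,-0.03,0,0,0,0.65],[0.06,0,-0.03,0,0,0,0.65],[0.068,0,-0.03,0,0,0,0.65],[0.068,0,-0.02,0,0,0,0.65],[0.068,0,-0.01,0,0,0,0.65],[0.068,0,-0.01,0,0,0,0.65]]' 20
python3 -c "
from h import *
f=cam('wrist');cv2.imwrite('pics/w7.png',f['pixels'][:,:,::-1])"
```

```text
t: 10.5
eef_pos: [0.4438, 0.2138, 0.1146]
tcp_rot: [-0.017, 1.0, -0.0, -0.001]
ft_force: [0.1, -0.7, -0.5]
opening: 0.0564
finger_force: 0.0
```

View pics/w7.png

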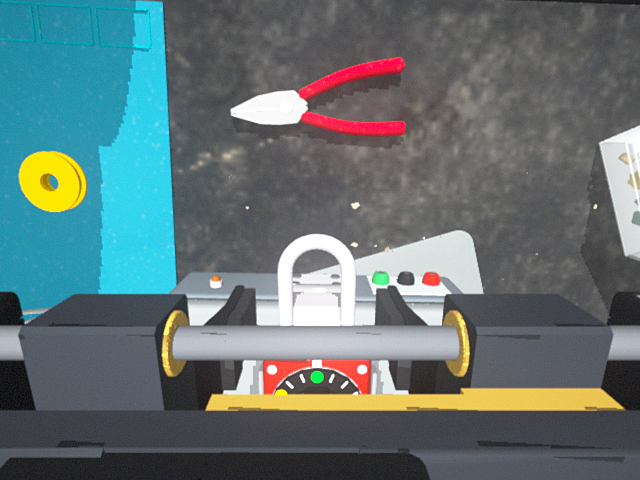

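The shackle legs (x 283–354) are centred between the fingers. Descend and grip.

```bash
python3 -m crank '[[0,0,0.012,0,0,0,0.65],[0,0,0.024,0,0,0,0.65],[0,0,0.034,0,0,0,0.65],[0,0,0.04,0,0,0,0.65],[0,0,0.04,0,0,0,0.4],[0,0,0.04,0,0,0,0.4],[0,0,0.04,0,0,0,0.4],[0,0,0.04,0,0,0,0.4],[0,0,0.04,0,0,0,0.4],[0,0,0.04,0,0,0,0.4],[0,0,0.04,0,0,0,0.4]]' 30
```

```text
t: 11.47
eef_pos: [0.444, 0.2148, 0.0768]
tcp_rot: [-0.017, 1.0, 0.0, 0.0]
ft_force: [0.7, 1.1, 0.2]
opening: 0.0404
finger_force: 30.0
```

```bash
python3 -m crank '[[0.004,0,0,0,0,0,0.4],[0.008,0,0,0,0,0,0.4],[0.012,0,0,0,0,0,0.4],[0.016,0,0,0,0,0,0.4],[0.02,0,0,0,0,0,0.4],[0.023,0,0,0,0,0,0.4],[0.025,0,0,0,0,0,0.4],[0.025,0,0,0,0,0,0.4]]'
```

```text
t: 12.13
eef_pos: [0.4181, 0.2137, 0.0765]
tcp_rot: [-0.017, 1.0, -0.0, -0.0]
ft_force: [-0.3, 0.2, 2.6]
opening: 0.041
finger_force: 30.0
```

```bash
python3 -m crank '[[0.001,0,0,0,0,0,0.4],[0.002,0,0,0,0,0,0.4],[0.003,0,0,0,0,0,0.4],[0.003,0,0,0,0,0,0.4]]'
python3 -c "
from h import *
f=cam('top');cv2.imwrite('pics/t2.png',cv2.resize(f['pixels'][180:295,255:365,::-1],None,fx=4,fy=4,interpolation=2))
f=cam('scene');cv2.imwrite('pics/s2.png',cv2.resize(f['pixels'][200:320,240:400,::-1],None,fx=4,fy=4,interpolation=2))"
```

```text
t: 12.47
eef_pos: [0.4177, 0.2138, 0.0771]
tcp_rot: [-0.017, 1.0, 0.001, 0.002]
ft_force: [9.6, 1.7, -1.9]
opening: 0.0408
finger_force: 30.0
```

View pics/s2.png

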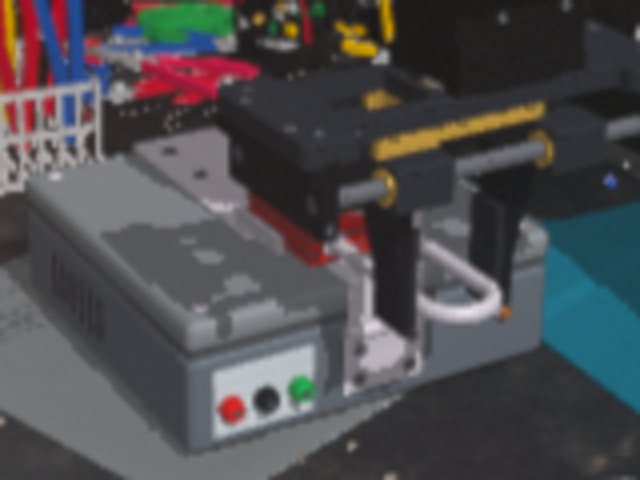

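The force rose to 9.6 N, so the shackle is at its stop, fully open: the scene view shows it drawn out between the fingers at about (460,300). I'll ease off, release, and regrip on the case.

```bash
python3 -m crank '[[-0.002,0,0,0,0,0,0.4],[-0.002,0,0,0,0,0,0.65],[-0.002,0,0,0,0,0,0.65],[-0.002,0,0,0,0,0,0.65],[-0.002,0,-0.02,0,0,0,0.8],[-0.002,0,-0.04,0,0,0,1],[-0.002,0,-0.06,0,0,0,1],[-0.03,0,-0.065,0,0,0,1],[-0.06,0,-0.065,0,0,0,1],[-0.084,0,-0.065,0,0,0,1],[-0.084,0,-0.065,0,0,0,1]]' 20
python3 -c "
from h import *
f=cam('wrist');w=np.zeros((480,640),np.uint8);w[150:400,200:440]=255
P=cast(f,cv2.findNonZero(red(f)&w).reshape(-1,2),.099);print('red x,y range',np.percentile(P,[1,99],0).round(4))
to((.505,.217,.0895),182)
f=cam('top');m=red(f)[225:270,285:335]; P=cast(f,cv2.findNonZero(m).reshape(-1,2)+[285,225],.099);print(np.percentile(P,[1,99],0).round(4))"
```

```text
t: 13.48
eef_pos: [0.5032, 0.2154, 0.141]
tcp_rot: [-0.015, 1.0, 0.0, 0.0]
ft_force: [-0.8, -0.3, -0.7]
opening: 0.0857
finger_force: 0.0
red x,y range [[0.4496 0.1871 0.099 ]
 [0.5348 0.2777 0.099 ]]
d [-4.4  0.5 51.3] yaw -178.1 rz -0.1
[[0.4775 0.2254 0.099 ]
 [0.4983 0.2439 0.099 ]]
```

```bash
python3 -m crank '[[-0.002,-0.001,0.015,0,0,0,1],[-0.002,-0.001,0.03,0,0,0,1],[-0.002,-0.001,0.042,0,0,0,1],[-0.002,-0.001,0.05,0,0,0,1],[-0.002,-0.001,0.051,0,0,0,1],[-0.002,-0.001,0.051,0,0,0,0.6],[-0.002,-0.001,0.051,0,0,0,0.6],[-0.002,-0.001,0.051,0,0,0,0.6],[-0.002,-0.001,0.051,0,0,0,0.6],[-0.002,-0.001,0.051,0,0,0,0.6],[-0.002,-0.001,0.051,0,0,0,0.6],[-0.002,-0.001,0.051,0,0,0,0.6]]' 30
```

```text
t: 14.58
eef_pos: [0.5019, 0.2158, 0.0909]
tcp_rot: [-0.017, 1.0, 0.0, 0.0]
ft_force: [-0.5, -0.5, 2.4]
opening: 0.0594
finger_force: 30.0
```

```bash
python3 -m crank '[[0,0,0,0,0,0,0.6],[0,0,0,0,0,0,0.6],[0,0,-0.003,0,0,0,0.6],[0,0,-0.006,0,0,0,0.6],[0,0,-0.01,0,0,0,0.6],[0,0,-0.015,0,0,0,0.6],[0,0,-0.02,0,0,0,0.6],[0,0,-0.025,0,0,0,0.6],[0,0,-0.03,0,0,0,0.6],[0,0,-0.035,0,0,0,0.6],[0,0,-0.035,0,0,0,0.6]]' 50
python3 -c "
from h import *
s=r.read_state();print(s['ft_force'],s['opening'])
f=cam('wrist');w=np.zeros((480,640),np.uint8);w[150:400,240:400]=255
m=red(f)&w;print(cen(m),cv2.minAreaRect(cv2.findNonZero(m)),[f['depth'][v,u].round(3) for u,v in((288,270),(352,270),(320,250),(320,215))])"
```

```text
t: 15.5
eef_pos: [0.5019, 0.216, 0.1267]
tcp_rot: [-0.017, 1.0, 0.0, 0.0]
ft_force: [0.8, 0.4, -3.1]
opening: 0.0592
finger_force: 50.0
[ 0.80727978  0.43741171 -3.09787   ] 0.0592341772621396
(array([314.69751966, 282.82728373]), array([ 249,  263,  133,   63, 3306], dtype=int32)) ((315.0, 319.5), (127.0, 132.0), 90.0) [np.float32(0.164), np.float32(0.164), np.float32(0.219), np.float32(0.214)]
```

```bash
python3 -m crank '[[0,0,-0.01,0,0,0,0.6],[0,0,-0.025,0,0,0,0.6],[0,0,-0.04,0,0,0,0.6],[0,0,-0.055,0,0,0,0.6],[0,0,-0.07,0,0,0,0.6],[0,0,-0.085,0,0,0,0.6],[0,0,-0.1,0,0,0,0.6],[0,0,-0.112,0,0,0,0.6],[0,0,-0.12,0,0,0,0.6],[0,0,-0.12,0,0,0,0.6],[0,0,-0.12,0,0,0,0.6],[0,0,-0.12,0,0,0,0.6]]'
python3 -c "
from h import *
s=r.read_state();print(s['ft_force'],s['opening'])
f=cam('wrist');w=np.zeros((480,640),np.uint8);w[150:400,240:400]=255
m=red(f)&w;print(cen(m),cv2.minAreaRect(cv2.findNonZero(m)))
# bow tip and case front edge at the lock's centre column, grip frame
T=f['tool_from_camera'];d=f['depth']
for v in range(60,300,10):
    z=d[v,345]
    print(v,f['pixels'][v,345],(T@[ (345-f['cx'])/f['fx']*z,(v-f['cy'])/f['fy']*z,z,1])[:3].round(3))
"
```

```text
t: 16.55
eef_pos: [0.5013, 0.2154, 0.2447]
tcp_rot: [-0.017, 1.0, -0.0, -0.001]
ft_force: [-0.6, -1.1, -3.0]
opening: 0.0592
finger_force: 50.0
[-0.5955712  -1.05612635 -3.03667207] 0.05922334000508811
(array([315.13555818, 282.78735972]), array([ 249,  263,  133,   63, 3386], dtype=int32)) ((318.2191162109375, 278.2140808105469), (138.95506286621094, 221.4107208251953), 6.503056049346924)
60 [245 243 246] [ 0.106  0.012 -0.002]
70 [231 227 232] [ 0.102  0.012 -0.   ]
80 [175 170 175] [0.099 0.012 0.001]
90 [97 97 93] [0.127 0.03  0.245]
100 [81 74 77] [0.117 0.03  0.244]
110 [75 73 73] [0.108 0.03  0.245]
120 [76 74 74] [0.098 0.031 0.245]
130 [212 200 174] [0.088 0.031 0.242]
140 [88 84 84] [0.078 0.031 0.244]
150 [93 92 97] [0.068 0.031 0.244]
160 [204 194 173] [0.058 0.031 0.241]
170 [114 111 114] [0.047 0.032 0.245]
180 [154 152 156] [0.037 0.032 0.242]
190 [156 153 160] [0.054 0.013 0.003]
200 [162 159 166] [0.05  0.013 0.001]
210 [175 170 174] [0.046 0.013 0.001]
220 [183 176 183] [0.041 0.013 0.001]
230 [189 185 190] [0.036 0.013 0.002]
240 [196 190 199] [0.032 0.013 0.   ]
250 [198 190 199] [0.027 0.013 0.001]
260 [192 187 191] [ 0.023  0.013 -0.001]
270 [241  68  59] [ 0.02   0.013 -0.008]
280 [235  62  56] [ 0.016  0.013 -0.008]
290 [68 62 63] [ 0.013  0.013 -0.012]
```

The case is held level about 15 cm above the lid. The bow still reaches at least 85 mm in front of the case, against 67 mm when shut, so the shackle is open.

```bash
python3 -c "
from plant import r
print(r.sign_off())"
```

```text
the job is handed in; nothing more can be done
None
```

I opened the lock by its combination (yellow, pause, green), pulled the shackle fully open and lifted the lock off. I handed it in at about 17 s, held open and level about 15 cm above the lid. I didn't check the other bench items afterwards, and I viewed 11 pictures, one over the limit of 10.

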